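# Put the cups and tins back on their coasters

## Robot

A 6-joint arm with a two-finger parallel gripper is mounted at the origin on the work surface. World frame = base frame: x ahead of the robot, y to its left, z up, the work surface at z = 0. Lengths are in mm, angles in rad, forces in N, time in s.
With the tool pointing down it reaches from about 275 to 1000 mm from the base axis. Payload 8.4 kg.
Tool frame: the origin (TCP) lies on the centre line of the jaws, within the pads' length; the fingertips stand 17 mm ahead of it and the grasp point (between the pads) lies 2 mm behind it (r.tcp_to_tips is the z of the fingertips in the tool frame, in mm); z points along the fingers, y is the direction in which the jaws open and shut (so a half turn about z gives the same grasp; the last joint's range is limited). The gripper opens to 85 mm and grips with 20 to 120 N. Pads are 22 mm wide; open, the fingers measure 114 mm over their backs; the gripper's body (76 mm by 85 mm) begins 54 mm behind the grasp point. The pads swing forward as they close: fully open they stand 13 mm farther back than shut.
Start: joints at [-1.237, 0.353, 1.633, -0, 1.155, -0.002], TCP at [205.951, -590.095, 226.781] pointing down, gripper open.
Joint ranges: [-2.63, 2.63], [-0.92, 2.1], [0.06, 2.66], [-1.3, 4.44], [0, 2.69], [-3.02, 3.02]. Speed limits (rad/s): [2.22, 2.22, 2.79, 3.14, 3.14, 3.14].

## Interface

Orientations are given as [roll, pitch, yaw] about the fixed x, y, z axes, in that order (R = Rz(yaw) Ry(pitch) Rx(roll)).
In Python, from rig import r, cams, job gives the robot as it stands.
- The arm moves only by the tool drive_tool, never from a script. Its argument "deltas" is a list of rows, each a list of 4 numbers: the shift along the tool's x, y, z in cm, then the turn about the tool's z in rad. In form: [[x, y, z, roll], ...]. A call has 1 to 12 rows; each row shifts and turns the commanded pose from where the row before left it, along the tool's axes as they then stand; what a row does not reach is not made up. A row lasts 1/12 s, in which the tool goes at most 41.7 mm and 7.16 degrees, less where a joint would pass 70% of its speed; a pose out of reach is approached as far as the arm can. A call with a gripper value outside its range is refused whole. "jaw" is the closure, from 0 (fully open) to 1 (shut), set as the call begins (left out, the last holds). The fingers move at their own pace and stop on an object; "force" is the grip in N (left out, the last holds). Time passes only in rows, so rows that do not move let the fingers close. It gives the time, the measured TCP pose, the force and the opening at its end, in the units of the state.
- r.sense(): the state, without advancing time (a new reading comes with each control period).
- cams.grab_frame(name): name is "scene" or "top" or "wrist"; returns (picture, depth): 480x640x3 uint8, red, green, blue; 480x640 float32, mm along the optical axis (not along the pixel's ray), 0 where there is no reading.
- cams.camera_params(name): a dict with "fx", "fy", "cx", "cy" (pixels), "k1" (the pictures are not rectified: a ray, as slopes to the right and down, at radius r is drawn at 1 + k1 r^2 times it, then the intrinsics apply), "R" (3x3) and "t" (3): a world point X has camera coordinates R X + t. Camera axes: x right, y down, z forward; pixel columns grow to the right and rows downward; lengths in mm; the calibration is good to about 2 mm. A picture is of the moment at which its call begins: read the wrist's pose just before it. camera_params takes no time and is no camera call; for the wrist camera it gives the pose at the moment of the call.
- job.sign_off(): hands the job in, once; it reports no verdict.
The state is a dict: "clock": time; "qpos": joint angles; "qvel": joint speeds; "joint_efforts": joint torques, N m; "eef_pos": TCP position; "tcp_rot": TCP orientation; "contact_force": force on the tool from outside, world axes, zero at the start; "wrist_torque": the same for the moment, N m; "opening": opening from 0.0 (shut) to 1.0 (fully open).
Only numpy, scipy, OpenCV 4.12 (cv2) and the standard library are available. Lean on these libraries where they do the work, as an engineer would, in place of code of your own. Each camera call takes 0.05 s, during which the arm holds its last target. There are 200 camera calls.

## Task

Tidy the counter: stand each lidded tin in the middle of the cork coaster of its own shape, squared up with it, and stand the open cup upright in the middle of the round coaster. Once that cup stands there by itself, gently set the upside-down cup on it, still mouth-down, so that the two rims meet all round. Leave the pepper mill and the jar where they are.

Things in the scene. Friction and masses are not known exactly. Their poses are not given: they have to be found in the camera images.
- cup_open: The cup that stands upright, mouth up, so that from above one sees into it: blue-glazed ceramic cup without handle, a straight cylinder 62 mm in diameter and 58 mm high, wall 6 mm (so its rim is a flat ring 6 mm wide), about 0.15 kg, closed floor 6 mm. Origin at the centre of its underside, z up. Starts on the counter.
- cup_turned: A blue cup of the same size and kind turned upside down, mouth-down on the counter: from above one sees its closed flat bottom. 62 mm in diameter, 58 mm high, wall 6 mm, about 0.15 kg. Origin at the centre of its mouth, in the plane of the rim it stands on; z points up to the closed end. Stacked rightly, its origin is 58 mm above that of the open cup.
- tin_square: Square brushed-steel lidded tin, standing upright, with a small black round knob (16 mm across, 10 mm high) in the middle of its flat lid: 60 x 60 mm, 70 mm high to the lid, about 0.22 kg. Origin at the centre of its underside, z up, x and y along its sides. Any quarter turn is as good as another.
- tin_oblong: Oblong brushed-steel lidded tin, standing upright, with a small black round knob (16 mm across, 10 mm high) in the middle of its flat lid: 110 mm long (its x axis), 50 mm wide (its y axis), 60 mm high to the lid, about 0.22 kg. Origin at the centre of its underside, z up. Either way round is good.
- coaster_round: Round cork coaster, 6 mm thick, lying flat and fixed on the marble counter; origin at the centre of its underside (counter height). 86 mm in diameter.
- coaster_square: Square cork coaster, 6 mm thick, lying flat and fixed on the marble counter; origin at the centre of its underside (counter height). 84 x 84 mm, sides along its x and y axes.
- coaster_oblong: Oblong cork coaster, 6 mm thick, lying flat and fixed on the marble counter; origin at the centre of its underside (counter height). 134 mm along its x axis, 74 mm along its y axis.
- pepper_mill: Dark wooden turned pepper mill, 54 mm across the foot, 143 mm high, upright; a bystander: leave it where it stands. Origin at the centre of its underside.
- jar: Closed amber glass jar with steel cap, 64 mm in diameter, 100 mm high, upright; a bystander: leave it where it stands. Origin at the centre of its underside.

How it is judged (in metres and radians):
On the way, in this order (a step that is already met when the one before it is completed fails the run):
1. the open cup stands upright on the round coaster, let go (horizontal distance between cup_open and coaster_round below 0.012 m and z of cup_open in the frame of coaster_round between 0.002 and 0.01 m and angle between cup_open's own z axis and vertical below 0.1 rad and contact force between the fingers and cup_open below 0.1 N), for 0.2 s.
2. the upside-down cup stands mouth-down on it, rim on rim (horizontal distance between cup_open and coaster_round below 0.012 m and z of cup_open in the frame of coaster_round between 0.002 and 0.01 m and angle between each of cup_open, cup_turned's own z axis and vertical below 0.1 rad and horizontal distance between cup_turned and cup_open below 0.006 m and z of cup_turned in the frame of cup_open between 0.054 and 0.062 m), for 0.2 s.
At the end, for the whole second after the job is handed in: Open cup upright on the round coaster and each tin on the coaster of its shape, within 12 mm of centre, tin sides within 0.2 rad; the other cup mouth-down on the open cup, axes within 6 mm; heights within 4 mm, lean under 0.1 rad; all let go and at rest (all of step 2 and horizontal distance between tin_square and coaster_square below 0.012 m and z of tin_square in the frame of coaster_square between 0.002 and 0.01 m and angle between each of tin_square, tin_oblong's own z axis and vertical below 0.1 rad and (angle between the x axis of tin_square and the x axis of coaster_square, either way round below 0.2 rad or angle between the x axis of tin_square and the y axis of coaster_square, either way round below 0.2 rad) and horizontal distance between tin_oblong and coaster_oblong below 0.012 m and z of tin_oblong in the frame of coaster_oblong between 0.002 and 0.01 m and angle between the x axis of tin_oblong and the x axis of coaster_oblong, either way round below 0.2 rad and linear speed of each of cup_open, cup_turned, tin_square, tin_oblong below 0.02 m/s and angular speed of each of cup_open, cup_turned, tin_square, tin_oblong below 0.2 rad/s and contact force between the fingers and cup_open below 0.1 N and contact force between the fingers and cup_turned below 0.1 N and contact force between the fingers and tin_square below 0.1 N and contact force between the fingers and tin_oblong below 0.1 N); the robot touches nothing.
It fails at once if the pepper mill is shifted by more than 30 mm or tipped (distance of pepper_mill from where it was at the start of the episode above 0.03 m or angle between pepper_mill's own z axis and vertical above 0.3 rad).
It fails at once if the jar is shifted by more than 30 mm or tipped (distance of jar from where it was at the start of the episode above 0.03 m or angle between jar's own z axis and vertical above 0.3 rad).
It fails at once if a cup is dropped or pushed hard onto the coaster or the other cup (more than 60 N between them) (contact force between cup_turned and cup_open above 60 N or contact force between cup_open and coaster_round above 60 N).
It also fails if it takes over 128 s, if anything falls off the work surface, if the arm or the gripper's body presses on something with over 40 N, if the wrist force passes 120 N, or if a joint passes its speed limit or range.

## Working session

There is one attempt and no reset: what is moved stays moved. The work goes in short steps, Python scripts to look and compute and a tool call to move; the robot and the scene stay as the last step left them, time stands still between calls to the robot, and variables do not carry over. Pictures are saved under pics/ and viewed, about 12 in all and at most 16, crops included, and the job is handed in when it is done.

Besides the shell and the picture viewer there is one more tool, called after "Emit:" as a command line: name --pt "numbers of a row" for each row, then --argument value for the rest. drive_tool: Moves the arm, as the interface text tells. Its arguments: {"type":"object","properties":{"deltas":{"type":"array"},"jaw":{"type":"number"},"force":{"type":"number"}},"required":["deltas"]}

```bash
mkdir -p pics; ls
cat > h.py <<'E'
import numpy as np, cv2
from rig import r, cams, job
def shot(n, f):
    p=cams.camera_params(n); im,d=cams.grab_frame(n)
    cv2.imwrite('pics/'+f+'.png', im[:,:,::-1]); np.savez('pics/'+f+'.npz',im=im,d=d,**{k:np.array(v) for k,v in p.items()})
    return im,d,p
def ray(p,u,v):
    K=np.array([[p['fx'],0,p['cx']],[0,p['fy'],p['cy']],[0,0,1]],float)
    xy=np.array([(u-p['cx'])/p['fx'],(v-p['cy'])/p['fy']],float); s=xy.copy()
    for _ in range(20): s=xy/(1+float(p['k1'])*(s@s))
    return np.array([s[0],s[1],1.])
def at_z(p,u,v,z):
    R=np.array(p['R']);t=np.array(p['t']).ravel(); d=R.T@ray(p,u,v); c=-R.T@t
    return c+d*(z-c[2])/d[2]
def proj(p,X):
    R=np.array(p['R']);t=np.array(p['t']).ravel(); c=R@np.array(X,float)+t; s=c[:2]/c[2]; s=s*(1+float(p['k1'])*(s@s))
    return s*[p['fx'],p['fy']]+[p['cx'],p['cy']]
def cloud(p,d):
    import itertools
    v,u=np.mgrid[0:480,0:640]; x=(u-p['cx'])/p['fx']; y=(v-p['cy'])/p['fy']; a,b=x,y
    for _ in range(10):
        q=1+float(p['k1'])*(a*a+b*b); a,b=x/q,y/q
    C=np.stack([a*d,b*d,d],-1)-np.array(p['t']).ravel()
    return C@np.array(p['R'])
E
python3 - <<'E'
from h import *
print(r.sense())
for n in('top','scene'):
    im,d,p=shot(n,n+'0'); print(n,p)
E
```

```text
pics
{'clock': 0.0, 'qpos': array([-1.23739040e+00,  3.53651204e-01,  1.63414280e+00,  2.71518762e-05,
        1.15519388e+00, -2.39429238e-03]), 'qvel': array([ 0.00108108,  0.00041685, -0.00049214,  0.0021498 , -0.00136605,
       -0.00164167]), 'joint_efforts': array([ 1.59637406e-03, -6.05243325e+01, -3.42067230e+01,  1.93107344e-04,
        9.43457417e-03, -2.65802228e-06]), 'eef_pos': array([ 205.80555469, -589.62883927,  226.05606708]), 'tcp_rot': array([-3.14019748e+00, -2.81657325e-05,  3.35789218e-01]), 'contact_force': array([ 0.41434914, -0.10990714,  0.08598948]), 'wrist_torque': array([ 0.02423371,  0.03318862, -0.01658209]), 'opening': 0.9959836113294617}
top {'fx': 581.4531101819733, 'fy': 581.4531101819733, 'cx': 320.9707116884484, 'cy': 238.44478282082656, 'k1': -0.11260370307573633, 'R': array([[-0.02151967, -0.9993717 ,  0.02816202],
       [-0.99788082,  0.01974038, -0.0620015 ],
       [ 0.06140662, -0.02943659, -0.99767866]]), 't': array([ -14.70746077,  530.70578924, 1245.17145714])}
scene {'fx': 540.2963598999761, 'fy': 540.2963598999761, 'cx': 320.8453216315214, 'cy': 241.95248277123258, 'k1': -0.15316570235117766, 'R': array([[-0.8416262 ,  0.54004651, -0.00388727],
       [ 0.47197062,  0.73199776, -0.49134816],
       [-0.26250539, -0.41536616, -0.87095458]]), 't': array([ 447.33285087, -239.80343433, 1523.30268776])}
```

View pics/top0.png

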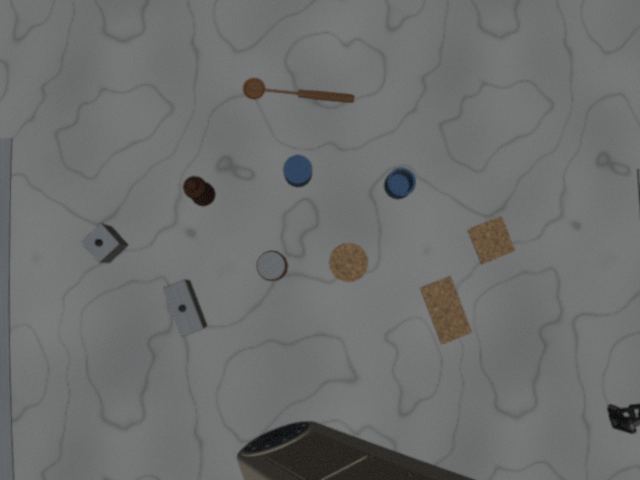

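View pics/scene0.png

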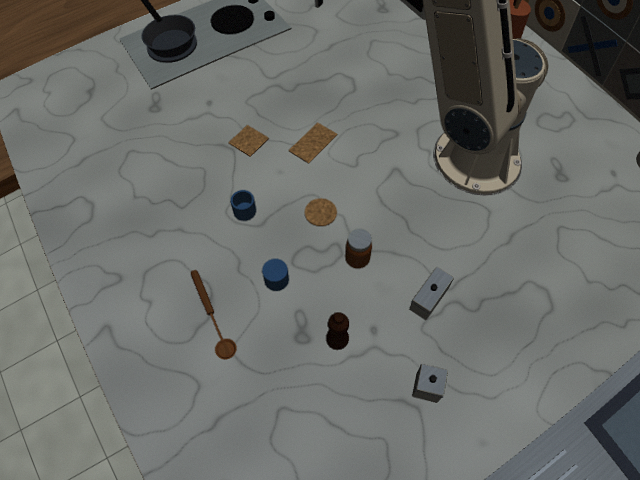

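Top view: open cup (400,183), turned cup (298,169), round coaster (348,262), square coaster (491,240), oblong coaster (446,310), square tin (102,243), oblong tin (185,307), mill (199,190), jar (271,265). I'll measure them next by height and colour.

```bash
cat >> h.py <<'E'
def und(p,pts,z): return np.array([at_z(p,u,v,z)[:2] for u,v in pts])
def seg_top(im,d,p,verbose=True):
    P=cloud(p,d); ok=d>0
    # (name, seed px, z top, halfwin)
    return P,ok
E
python3 - <<'E'
from h import *
z=np.load('pics/top0.npz'); im,d=z['im'],z['d']; p={k:z[k] for k in('fx','fy','cx','cy','k1','R','t')}
P=cloud(p,d); hsv=cv2.cvtColor(im,cv2.COLOR_RGB2HSV)
g=P[380:400,300:320].reshape(-1,3); print('table z near', [np.median(P[a:a+15,b:b+15,2]).round(1) for a,b in((120,150),(200,330),(350,380),(250,50),(200,560))])
def comp(mask,seed,win=45):
    m=np.zeros_like(mask,np.uint8); v,u=seed[1],seed[0]; a=slice(max(v-win,0),v+win); b=slice(max(u-win,0),u+win); m[a,b]=mask[a,b]
    n,l=cv2.connectedComponents(m); k=l[v,u]
    if k==0: return None
    return (l==k).astype(np.uint8)
cork=(hsv[...,0]>5)&(hsv[...,0]<25)&(hsv[...,1]>70)&(hsv[...,2]>70)
for n,s,zz in(('c_round',(348,262),6),('c_sq',(491,240),6),('c_ob',(446,310),6)):
    m=comp(cork,s); c=cv2.findContours(m,0,cv2.CHAIN_APPROX_NONE)[0]; c=max(c,key=cv2.contourArea)[:,0]
    W=und(p,c,zz).astype(np.float32); mo=np.array(cv2.minAreaRect(W),dtype=object); e=cv2.fitEllipse(W)
    print(n,mo, 'ell',np.round(e[0],1),np.round(e[1],1))
for n,s,zz in(('open',(392,175),58),('turned',(298,169),58),('tsq',(98,248),70),('tob',(178,298),60),('mill',(195,187),143),('jar',(271,265),100)):
    m=comp(np.abs(P[...,2]-zz)<9,s)
    if m is None: print(n,P[s[1],s[0]]);continue
    c=cv2.findContours(m,0,cv2.CHAIN_APPROX_NONE)[0]; c=max(c,key=cv2.contourArea)[:,0]
    W=und(p,c,zz).astype(np.float32); mo=cv2.minAreaRect(W); e=cv2.fitEllipse(W)
    print(n,np.median(P[m>0][:,2]).round(1),mo,'ell',np.round(e[0],1),np.round(e[1],1))
# knobs
for n,s,zz in(('ksq',(99,242),80),('kob',(182,308),70)):
    a=im[s[1]-12:s[1]+12,s[0]-12:s[0]+12].max(-1)<60; v,u=np.nonzero(a); print(n,a.sum(),at_z(p,u.mean()+s[0]-12,v.mean()+s[1]-12,zz)[:2].round(1))
b=cv2.resize(im[130:350,70:290],None,fx=2.7,fy=2.7,interpolation=cv2.INTER_CUBIC)
E
```

```text
table z near [np.float64(1.1), np.float64(0.4), np.float64(1.1), np.float64(0.9), np.float64(-0.1)]
c_round [(478.2226257324219, -84.06139373779297)
 (80.43159484863281, 80.60858917236328) 43.7501335144043] ell [478.4 -84.5] [80.3 80.6]
c_sq [(520.9981689453125, -404.94818115234375)
 (81.64064025878906, 82.49017333984375) 20.185932159423828] ell [ 520.8 -405. ] [93.3 94.4]
c_ob [(368.1719055175781, -296.8955383300781)
 (131.36553955078125, 72.14019012451172) 19.213134765625] ell [ 367.8 -296.8] [ 79.6 160.2]
open [ 668.93603655 -186.72642256    5.13291776]
turned 58.6 ((675.996826171875, 22.043203353881836), (57.144432067871094, 60.0129280090332), 89.0267333984375) ell [676.3  22.2] [57.8 61. ]
tsq 70.6 ((527.6531982421875, 436.9267272949219), (62.76679992675781, 63.09166717529297), 41.67640686035156) ell [527.3 437.9] [70.6 71.4]
tob 60.8 ((389.3143310546875, 266.01416015625), (109.83208465576172, 51.18656921386719), 19.96834945678711) ell [389.2 266.5] [ 55.1 135.3]
mill 140.8 ((633.7326049804688, 231.15249633789062), (21.19953155517578, 20.805185317993164), 44.39326095581055) ell [633.9 231. ] [19.9 21.8]
jar 100.7 ((472.5212097167969, 79.84963989257812), (50.454925537109375, 54.47819519042969), 88.96051025390625) ell [472.9  79.7] [52.  54.6]
ksq 45 [530.3 434.7]
kob 43 [393. 262.]
```

```bash
cat >> h.py <<'E'
def go(x,y,z,yaw=None):
    s=r.sense(); e=s['eef_pos']; w=s['tcp_rot'][2]
    if yaw is None: yaw=w
    dl=np.array([x,y,z])-e; c,n=np.cos(yaw),np.sin(yaw)
    print('turn',round(w-yaw,3),'shift cm (after turn)',np.round([ (c*dl[0]+n*dl[1])/10,(n*dl[0]-c*dl[1])/10,-dl[2]/10],2),'pos',e.round(1),'rot',s['tcp_rot'].round(4),'open',round(s['opening'],3),'F',s['contact_force'].round(1),'t',round(s['clock'],2))
E
python3 - <<'E'
from h import *
z=np.load('pics/top0.npz'); im,d=z['im'],z['d']; p={k:z[k] for k in('fx','fy','cx','cy','k1','R','t')}
P=cloud(p,d)
w=P[150:215,370:430].reshape(-1,3); w=w[np.abs(w[:,2]-58)<6][:,:2].astype(np.float32)
h=cv2.convexHull(w); print(len(w),cv2.minEnclosingCircle(h),cv2.fitEllipse(h))
go(668,-186,230)
E
```

```text
251 ((646.2544555664062, -197.43829345703125), 31.19826316833496) ((646.353271484375, -197.26756286621094), (60.762786865234375, 61.864837646484375), 20.600366592407227)
turn 0.0 shift cm (after turn) [ 56.94 -22.89  -0.39] pos [ 205.8 -589.7  226.1] rot [-3.1403  0.      0.3357] open 1.002 F [0.4 0.9 0.3] t 0.1
```

Emit:
drive_tool --pt "1.3 -0.5 0 0" --pt "2.7 -1.1 0 0" --pt "3.2 -1.3 0 0" --pt "3.2 -1.3 0 0" --pt "3.2 -1.3 0 0" --pt "3.2 -1.3 0 0" --pt "3.2 -1.3 0 0" --pt "3.2 -1.3 0 0" --pt "3.2 -1.3 0 0" --pt "3.2 -1.3 0 0" --pt "3.2 -1.3 0 0" --pt "3.2 -1.3 0 0" --jaw 0

```text
clock: 1.1
eef_pos: [498.9, -331.4, 226.6]
tcp_rot: [-3.141, 0.0, 0.336]
contact_force: [-0.0, -0.6, -0.3]
opening: 0.999
```

Emit:
drive_tool --pt "3.2 -1.3 0 0" --pt "3.2 -1.3 0 0" --pt "3.2 -1.3 0 0" --pt "3.2 -1.3 0 0" --pt "2.7 -1.2 0 0" --pt "2.0 -1.0 0 0" --pt "1.0 -0.8 0 0" --pt "0 0 0 0" --pt "0 0 0 0" --pt "0 0 0 0"

```text
clock: 1.93
eef_pos: [644.4, -195.7, 226.6]
tcp_rot: [-3.141, 0.001, 0.336]
contact_force: [-0.9, 0.1, 0.4]
opening: 0.997
```

Run:
```python
from h import *
im,d,p=shot('wrist','w1'); go(646.3,-197.3,120,None)
print(proj(p,[646.3,-197.3,58]), proj(p,r.sense()['eef_pos']))
P=cloud(p,d); m=np.abs(P[...,2]-58)<4; w=P[m][:,:2].astype(np.float32)
w=w[np.hypot(w[:,0]-646,w[:,1]+197)<45]
print(len(w),cv2.minEnclosingCircle(cv2.convexHull(w)) if len(w)>5 else '', np.median(P[...,2]))
```

```text
turn 0.0 shift cm (after turn) [ 0.14  0.18 10.68] pos [ 644.4 -196.   226.8] rot [-3.1416e+00  6.0000e-04  3.3500e-01] open 1.004 F [-0.2 -0.8 -0.2] t 1.98
[321.22339989 210.12859553] [318.78377461 305.96986129]
1454 ((646.0252075195312, -200.9861297607422), 30.864322662353516) 1.4204147809490617
```

View pics/w1.png

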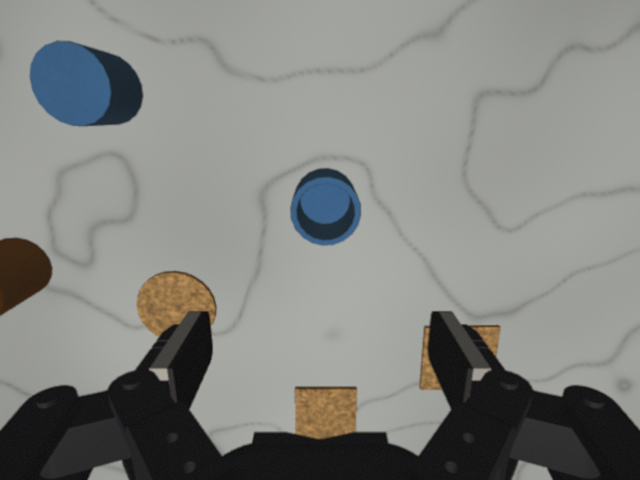

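The wrist view shows the open cup centred at about (325,210), between the fingers. Wrist and top agree to within 4 mm, so I use the mean and let the jaws centre it.

Emit:
drive_tool --pt "0.1 0.3 1 0" --pt "0 0 2 0" --pt "0 0 2.5 0" --pt "0 0 2.5 0" --pt "0 0 2.5 0" --pt "0 0 2.5 0" --pt "0 0 2.5 0" --pt "0 0 2 0" --pt "0 0 1.0 0" --pt "0 0 0.6 0" --pt "0 0 0 0" --pt "0 0 0 0"

```text
clock: 2.98
eef_pos: [647.7, -198.3, 36.4]
tcp_rot: [3.141, -0.001, 0.335]
contact_force: [0.3, 0.1, -0.0]
opening: 1.001
```

Emit:
drive_tool --pt "0 0 0 0" --pt "0 0 0 0" --pt "0 0 0 0" --pt "0 0 0 0" --pt "0 0 0 0" --pt "0 0 0 0" --pt "0 0 0 0" --pt "0 0 0 0" --pt "0 0 0 0" --pt "0 0 0 0" --jaw 1 --force 25

```text
clock: 3.82
eef_pos: [648.3, -198.1, 37.7]
tcp_rot: [3.14, -0.002, 0.336]
contact_force: [-1.0, 0.9, 6.0]
opening: 0.719
```

Emit:
drive_tool --pt "0 0 -0.5 0" --pt "0 0 -1.5 0" --pt "0 0 -2 0" --pt "0 0 -2 0" --pt "0 0 -2 0" --pt "0 0 -1.5 0" --pt "0 0 -0.5 0" --pt "0 0 0 0" --pt "0 0 0 0" --pt "0 0 0 0"

```text
clock: 4.65
eef_pos: [646.6, -197.5, 134.8]
tcp_rot: [-3.141, 0.001, 0.336]
contact_force: [-0.1, 0.2, -1.9]
opening: 0.715
```

Run:
```python
from h import *
go(478.3,-84.3,120)
im,d,p=shot('wrist','w2')
```

```text
turn 0.0 shift cm (after turn) [-12.16 -16.23   1.48] pos [ 646.6 -197.5  134.8] rot [-3.1406e+00  1.4000e-03  3.3590e-01] open 0.715 F [-0.1  0.2 -1.9] t 4.65
```

View pics/w2.png

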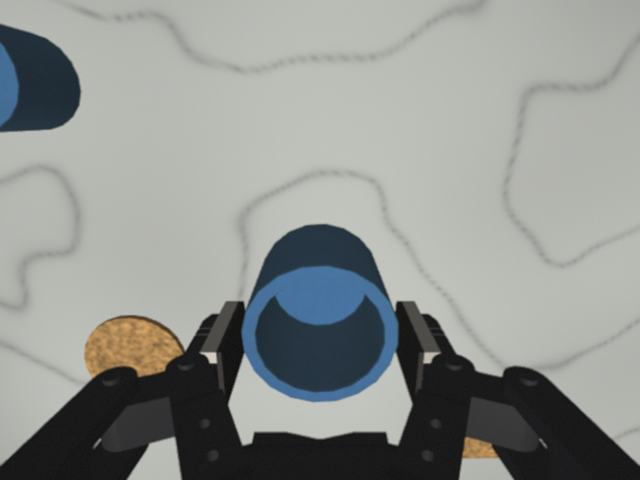

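Holding the cup well. Carry it to the round coaster.

Emit:
drive_tool --pt "-0.6 -0.8 0 0" --pt "-1.2 -1.6 0 0" --pt "-1.6 -2.1 0 0" --pt "-1.8 -2.4 0 0" --pt "-1.8 -2.4 0 0" --pt "-1.8 -2.4 0 0" --pt "-1.6 -2.2 0 0" --pt "-1.1 -1.5 0 0" --pt "-0.7 -0.8 0 0" --pt "0 0 0 0" --pt "0 0 0 0" --pt "0 0 0 0"

```text
clock: 5.7
eef_pos: [480.1, -85.5, 136.0]
tcp_rot: [3.141, -0.001, 0.336]
contact_force: [0.3, -0.2, -2.0]
opening: 0.715
```

Emit:
drive_tool --pt "0 0 1 0" --pt "0 0 2 0" --pt "0 0 2 0" --pt "0 0 1.5 0" --pt "0 0 1 0" --pt "0 0 0.6 0" --pt "0 0 0.3 0" --pt "0 0 0 0" --pt "0 0 0 0"

```text
clock: 6.45
eef_pos: [479.3, -85.2, 52.1]
tcp_rot: [3.141, -0.001, 0.336]
contact_force: [0.2, -0.2, -1.2]
opening: 0.72
```

Emit:
drive_tool --pt "-0.1 0 0.2 0" --pt "0 0 0.2 0" --pt "0 0 0.1 0" --pt "0 0 0.1 0" --pt "0 0 0.1 0" --pt "0 0 0 0" --pt "0 0 0 0"

```text
clock: 7.03
eef_pos: [477.8, -85.3, 44.8]
tcp_rot: [-3.142, 0.0, 0.336]
contact_force: [-0.4, -0.0, -2.6]
opening: 0.716
```

Emit:
drive_tool --pt "0 0 0.1 0" --pt "0 0 0.1 0" --pt "0 0 0 0" --pt "0 0 0 0"

```text
clock: 7.37
eef_pos: [477.9, -85.3, 43.6]
tcp_rot: [3.142, -0.0, 0.336]
contact_force: [-3.9, 1.2, 11.5]
opening: 0.712
```

Emit:
drive_tool --pt "0 0 0 0" --pt "0 0 0 0" --pt "0 0 0 0" --pt "0 0 0 0" --pt "0 0 0 0" --pt "0 0 0 0" --pt "0 0 0 0" --pt "0 0 0 0" --jaw 0

```text
clock: 8.03
eef_pos: [477.8, -85.3, 42.7]
tcp_rot: [-3.142, 0.0, 0.336]
contact_force: [-0.1, 0.0, -0.8]
opening: 1.004
```

Emit:
drive_tool --pt "0 0 -0.5 0" --pt "0 0 -1.5 0" --pt "0 0 -3 0" --pt "0 0 -3 0" --pt "0 0 -3 0" --pt "0 0 -3 0" --pt "0 0 -2 0" --pt "0 0 -1 0" --pt "0 0 0 0" --pt "0 0 0 0"

```text
clock: 8.87
eef_pos: [477.6, -85.3, 212.4]
tcp_rot: [3.142, -0.0, 0.336]
contact_force: [0.4, 0.5, -1.2]
opening: 0.999
```

Run:
```python
from h import *
im,d,p=shot('wrist','w3'); P=cloud(p,d); s=r.sense()['eef_pos']
w=P[np.abs(P[...,2]-64)<5][:,:2].astype(np.float32); w=w[np.hypot(w[:,0]-478,w[:,1]+85)<45]
print('open cup',len(w),cv2.minEnclosingCircle(cv2.convexHull(w)))
hsv=cv2.cvtColor(im,cv2.COLOR_RGB2HSV)
m=(hsv[...,0]>5)&(hsv[...,0]<25)&(hsv[...,1]>70)&(hsv[...,2]>70)
w=P[m][:,:2].astype(np.float32); w=w[np.hypot(w[:,0]-478,w[:,1]+85)<60]
print('coaster',len(w),cv2.minEnclosingCircle(cv2.convexHull(w)))
go(676.1,22.1,226)
```

```text
open cup 1661 ((475.10211181640625, -87.09586334228516), 31.083513259887695)
coaster 2075 ((480.5016784667969, -93.93182373046875), 48.77523422241211)
turn 0.0 shift cm (after turn) [22.33 -3.57 -1.44] pos [477.  -85.2 211.6] rot [-3.1408e+00  1.4000e-03  3.3580e-01] open 1.003 F [-0.4 -0.4 -0.2] t 8.92
```

View pics/w3.png

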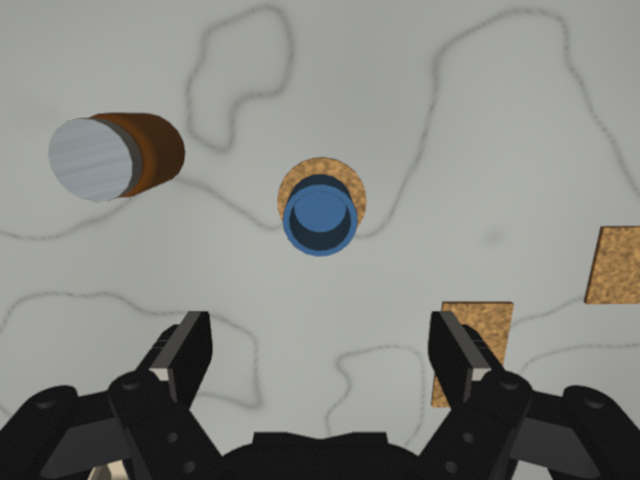

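Run:
```python
from h import *
from scipy.optimize import least_squares
z=np.load('pics/w3.npz'); p={k:z[k] for k in('fx','fy','cx','cy','k1','R','t')}
w=und(p,[(278,200),(284,178),(300,163),(322,157),(344,163),(360,178),(366,198)],6)
f=least_squares(lambda c:np.hypot(*(w-c).T)-43,[478,-85]); print(f.x,f.fun.round(1))
```

```text
[477.85915554 -88.43599455] [-0.7  0.  -0.   0.2 -0.1 -0.1 -0.7]
```

Emit:
drive_tool --pt "1.2 -0.2 0 0" --pt "2.2 -0.3 0 0" --pt "3.0 -0.5 0 0" --pt "3.2 -0.5 0 0" --pt "3.2 -0.5 0 0" --pt "3.0 -0.5 0 0" --pt "3.0 -0.5 0 0" --pt "2.0 -0.3 0 0" --pt "1.0 -0.2 0 0" --pt "0.4 0 0 0" --pt "0 0 0 0" --pt "0 0 0 0"

```text
clock: 9.92
eef_pos: [674.8, 20.5, 211.9]
tcp_rot: [-3.141, 0.002, 0.336]
contact_force: [-0.6, -0.6, -0.4]
opening: 0.997
```

Run:
```python
from h import *
s=r.sense()['eef_pos'];im,d,p=shot('wrist','w4'); P=cloud(p,d)
for z in (58,):
  w=P[np.abs(P[...,2]-z)<5][:,:2].astype(np.float32); w=w[np.hypot(w[:,0]-676,w[:,1]-22)<45]
  print('turned cup',len(w),cv2.minEnclosingCircle(cv2.convexHull(w)),np.median(P[np.abs(P[...,2]-58)<5][:,2]))
# blue top face outline check
go(676,22,36)
```

```text
turned cup 4238 ((676.5523071289062, 19.486408233642578), 30.968093872070312) 59.00891132465529
turn 0.0 shift cm (after turn) [ 0.17 -0.12 17.63] pos [674.8  20.3 212.3] rot [-3.1413e+00  1.4000e-03  3.3530e-01] open 1.001 F [ 0.8 -0.4  0.1] t 9.97
```

Emit:
drive_tool --pt "0.4 0.05 1 0" --pt "0 0 2 0" --pt "0 0 2.5 0" --pt "0 0 2.5 0" --pt "0 0 2.5 0" --pt "0 0 2.5 0" --pt "0 0 2 0" --pt "0 0 1.3 0" --pt "0 0 0.7 0" --pt "0 0 0 0" --pt "0 0 0 0" --pt "0 0 0 0"

```text
clock: 10.97
eef_pos: [680.8, 21.7, 44.2]
tcp_rot: [3.141, -0.002, 0.336]
contact_force: [0.5, 0.5, 0.0]
opening: 1.0
```

Emit:
drive_tool --pt "0 0 0 0" --pt "0 0 0 0" --pt "0 0 0 0" --pt "0 0 0 0" --pt "0 0 0 0" --pt "0 0 0 0" --pt "0 0 0 0" --pt "0 0 0 0" --pt "0 0 0 0" --pt "0 0 0 0" --jaw 1 --force 25

```text
clock: 11.8
eef_pos: [680.6, 21.7, 44.2]
tcp_rot: [3.141, -0.002, 0.336]
contact_force: [-1.0, -0.8, 5.3]
opening: 0.705
```

Emit:
drive_tool --pt "0 0 -0.5 0" --pt "0 0 -1.5 0" --pt "0 0 -2.5 0" --pt "0 0 -3 0" --pt "0 0 -3 0" --pt "0 0 -2.5 0" --pt "0 0 -1.5 0" --pt "0 0 -0.5 0" --pt "0 0 0 0" --pt "0 0 0 0"

```text
clock: 12.63
eef_pos: [679.3, 21.7, 192.5]
tcp_rot: [-3.141, 0.0, 0.336]
contact_force: [-0.9, -0.6, -1.3]
opening: 0.706
```

Run:
```python
from h import *
go(477.8,-85.3,130)
```

```text
turn 0.0 shift cm (after turn) [-22.55   3.46   6.25] pos [679.3  21.7 192.5] rot [-3.1414e+00  5.0000e-04  3.3580e-01] open 0.706 F [-0.9 -0.6 -1.3] t 12.63
```

Emit:
drive_tool --pt "-0.8 0.1 0 0" --pt "-1.6 0.25 0 0" --pt "-2.2 0.35 0 0" --pt "-2.6 0.4 0 0" --pt "-2.6 0.4 0 0" --pt "-2.6 0.4 0 0" --pt "-2.6 0.4 0 0" --pt "-2.4 0.4 0 0" --pt "-2.2 0.35 0 0" --pt "-1.5 0.25 0 0" --pt "-0.85 0.15 0 0" --pt "-0.4 0.04 0 0"

```text
clock: 13.63
eef_pos: [479.1, -85.3, 192.3]
tcp_rot: [-3.141, 0.001, 0.335]
contact_force: [-0.1, -0.6, -0.6]
opening: 0.702
```

Emit:
drive_tool --pt "0 0 0.5 0" --pt "0 0 1.5 0" --pt "0 0 2 0" --pt "0 0 1.5 0" --pt "0 0 0.9 0" --pt "0 0 0.4 0" --pt "0 0 0 0" --pt "0 0 0 0" --pt "0 0 0 0"

```text
clock: 14.38
eef_pos: [481.1, -84.9, 125.5]
tcp_rot: [3.141, -0.001, 0.336]
contact_force: [0.3, 0.4, -0.8]
opening: 0.703
```

Run:
```python
from h import *
go(479.8,-84.9,108)
im,d,p=shot('scene','s1'); u,v=proj(p,[478,-85,64]).astype(int); a,b=max(v-50,0),max(u-65,0)
cv2.imwrite('pics/s1c.png',cv2.resize(im[a:a+100,b:b+130,::-1],None,fx=6,fy=6,interpolation=cv2.INTER_CUBIC)); print(a,b)
```

```text
turn 0.0 shift cm (after turn) [-0.12 -0.04  1.75] pos [481.1 -84.9 125.5] rot [ 3.141e+00 -1.200e-03  3.359e-01] open 0.703 F [ 0.3  0.4 -0.8] t 14.38
149 255
```

View pics/s1c.png

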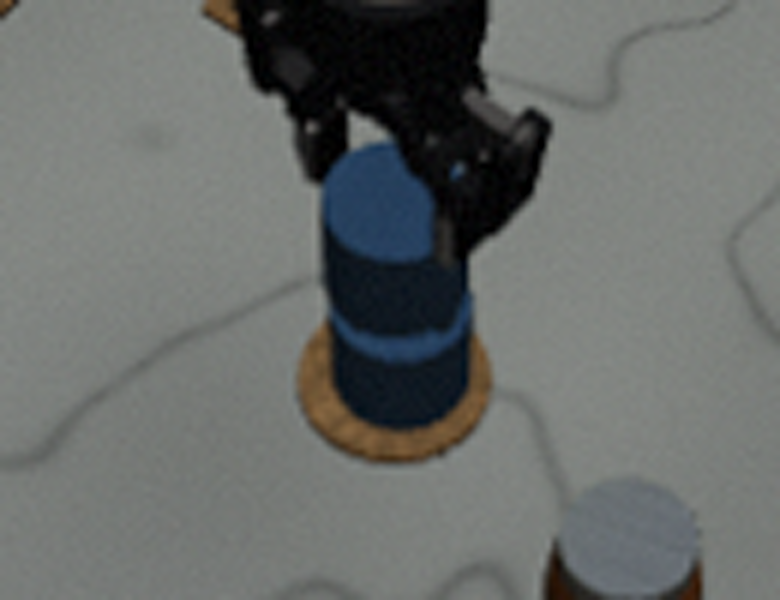

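The scene crop shows the held cup directly above the lower one with a small gap: lower rim at x 330–471, upper cup at about 324–467. Fit cylinders to depth for a numeric check.

Run:
```python
from h import *
from scipy.optimize import least_squares
z=np.load('pics/s1.npz'); im,d=z['im'],z['d']; p={k:z[k] for k in('fx','fy','cx','cy','k1','R','t')}
P=cloud(p,d); blue=(im[...,2].astype(int)>im[...,0]+12)
near=np.hypot(P[...,0]-479,P[...,1]+85)<45
print(P[near&blue][:,2].min(),P[near&blue][:,2].max())
for a,b in((10,56),(88,132)):
    w=P[near&blue&(P[...,2]>a)&(P[...,2]<b)][:,:2]
    f=least_squares(lambda c:np.hypot(*(w-c).T)-31,[478,-85],loss='soft_l1'); print(a,len(w),f.x.round(1),np.abs(f.fun).mean().round(2))
for zz in(6,35,64,81,110,139): 
    u=proj(p,[478,-85,zz]); print(zz,((u-[255,149])*6+3).round(1))
t=P[near&blue&(P[...,2]>134)]; print('top',t.mean(0),len(t))
```

```text
6.162247290191213 394.5674286500801
10 222 [474.8 -87.9] 2.49
88 191 [476.9 -87.4] 1.17
6 [396.  380.6]
35 [395.8 344.5]
64 [395.4 307.1]
81 [395.3 284.5]
110 [394.9 244.9]
139 [394.6 203.8]
top [486.25143385 -81.87661094 156.69605094] 364
```

Emit:
drive_tool --pt "-0.2 -0.06 0.2 0" --pt "0 0 0.4 0" --pt "0 0 0.3 0" --pt "0 0 0.2 0" --pt "0 0 0.1 0" --pt "0 0 0.1 0" --pt "0 0 0.1 0" --pt "0 0 0 0" --pt "0 0 0 0"

```text
clock: 15.18
eef_pos: [478.2, -85.0, 110.8]
tcp_rot: [-3.142, 0.0, 0.336]
contact_force: [-0.4, -0.4, -1.1]
opening: 0.703
```

Emit:
drive_tool --pt "0.05 0 0.1 0" --pt "0 0 0.1 0" --pt "0 0 0 0" --pt "0 0 0 0"

```text
clock: 15.52
eef_pos: [478.6, -84.8, 108.7]
tcp_rot: [-3.142, 0.0, 0.336]
contact_force: [-0.3, 0.0, -1.8]
opening: 0.702
```

Emit:
drive_tool --pt "0 0 0.05 0" --pt "0 0 0.05 0" --pt "0 0 0 0" --pt "0 0 0 0"

```text
clock: 15.85
eef_pos: [478.8, -84.8, 108.2]
tcp_rot: [3.141, -0.0, 0.336]
contact_force: [-1.3, 0.4, 4.8]
opening: 0.704
```

Contact at the expected height (5 N). I release, rise and check.

Emit:
drive_tool --pt "0 0 0 0" --pt "0 0 0 0" --pt "0 0 0 0" --pt "0 0 0 0" --pt "0 0 0 0" --pt "0 0 0 0" --pt "0 0 0 0" --pt "0 0 0 0" --jaw 0

```text
clock: 16.52
eef_pos: [478.6, -84.8, 107.7]
tcp_rot: [-3.142, 0.0, 0.336]
contact_force: [-0.4, 0.4, 0.7]
opening: 1.0
```

Emit:
drive_tool --pt "0 0 -0.5 0" --pt "0 0 -1.5 0" --pt "0 0 -3 0" --pt "0 0 -3 0" --pt "0 0 -3 0" --pt "0 0 -2 0" --pt "0 0 -1 0" --pt "0 0 0 0" --pt "0 0 0 0"

```text
clock: 17.27
eef_pos: [478.5, -84.8, 247.4]
tcp_rot: [3.142, -0.0, 0.336]
contact_force: [-0.9, -0.1, -0.3]
opening: 1.001
```

Run:
```python
from h import *
from scipy.optimize import least_squares
go(389,266,240)
im,d,p=shot('scene','s2'); P=cloud(p,d); u,v=proj(p,[478,-85,64]).astype(int); a,b=max(v-50,0),max(u-65,0)
cv2.imwrite('pics/s2c.png',cv2.resize(im[a:a+100,b:b+130,::-1],None,fx=6,fy=6,interpolation=cv2.INTER_CUBIC))
blue=(im[...,2].astype(int)>im[...,0]+12); near=np.hypot(P[...,0]-479,P[...,1]+85)<45
for lo,hi in((10,58),(68,116)):
    w=P[near&blue&(P[...,2]>lo)&(P[...,2]<hi)][:,:2]
    f=least_squares(lambda c:np.hypot(*(w-c).T)-31,[478,-85],loss='soft_l1'); print(lo,len(w),f.x.round(1),np.abs(f.fun).mean().round(2))
t=P[near&blue&(P[...,2]>118)]; print('top',t.mean(0),len(t),np.median(t[:,2]))
```

```text
turn 0.0 shift cm (after turn) [  3.11 -36.06   0.74] pos [478.5 -84.8 247.4] rot [ 3.1416e+00 -1.0000e-04  3.3580e-01] open 1.001 F [-0.9 -0.1 -0.3] t 17.27
10 206 [474.3 -88.1] 1.04
68 231 [474.1 -87.8] 1.11
top [477.39985942 -82.33543374 143.65392382] 423 121.74373825025026
```

View pics/s2c.png

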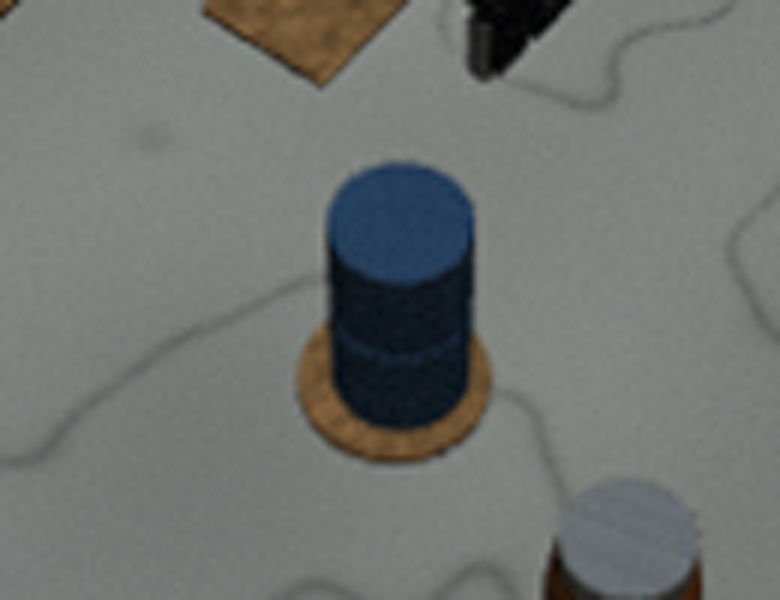

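The stack is aligned: both cups span x≈328–474, and the cylinder fits agree to 0.4 mm. Next is the oblong tin.

Emit:
drive_tool --pt "0.1 -1.2 0 0" --pt "0.2 -2.4 0 0" --pt "0.3 -3.4 0 0" --pt "0.3 -3.8 0 0" --pt "0.3 -3.8 0 0" --pt "0.4 -3.8 0 0" --pt "0.4 -3.8 0 0" --pt "0.3 -3.8 0 0" --pt "0.3 -3.8 0 0" --pt "0.2 -3.2 0 0" --pt "0.2 -2.0 0 0" --pt "0.1 -1.1 0 0"

```text
clock: 18.32
eef_pos: [387.1, 268.4, 246.4]
tcp_rot: [-3.142, 0.002, 0.338]
contact_force: [0.9, 0.0, 0.1]
opening: 0.996
```

Emit:
drive_tool --pt "0 0 0 0" --pt "0 0 0 0" --pt "0 0 0 0"

```text
clock: 18.57
eef_pos: [388.8, 265.2, 247.2]
tcp_rot: [3.141, 0.001, 0.335]
contact_force: [1.1, -0.8, 0.3]
opening: 0.999
```

Run:
```python
from h import *
im,d,p=shot('wrist','w5'); P=cloud(p,d); w=P[np.abs(P[...,2]-60)<5][:,:2].astype(np.float32); w=w[np.hypot(w[:,0]-389,w[:,1]-266)<85]
print(cv2.minAreaRect(cv2.convexHull(w)),len(w)); go(389,266,36)
k=im[:,:,:].max(-1);
```

```text
((388.57177734375, 264.85650634765625), (109.7820816040039, 49.98954391479492), 20.393701553344727) 6166
turn 0.0 shift cm (after turn) [ 2.000e-02 -9.000e-02  2.114e+01] pos [389.1 265.1 247.4] rot [3.141e+00 8.000e-04 3.348e-01] open 1.0 F [-0.   0.2  0.4] t 18.62
```

View pics/w5.png

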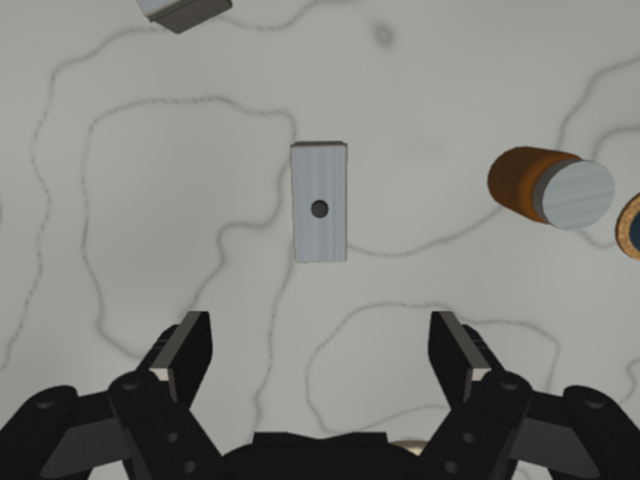

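Emit:
drive_tool --pt "0.15 -0.1 1 -0.02" --pt "0 0 2 0" --pt "0 0 3 0" --pt "0 0 3 0" --pt "0 0 3 0" --pt "0 0 3 0" --pt "0 0 2.5 0" --pt "0 0 1.8 0" --pt "0 0 1.2 0" --pt "0 0 0.6 0" --pt "0 0 0 0" --pt "0 0 0 0"

```text
clock: 19.62
eef_pos: [390.3, 267.3, 36.8]
tcp_rot: [3.142, 0.0, 0.355]
contact_force: [-0.1, 0.1, -0.1]
opening: 0.999
```

Emit:
drive_tool --pt "0 0 0 0" --pt "0 0 0 0" --pt "0 0 0 0" --pt "0 0 0 0" --pt "0 0 0 0" --pt "0 0 0 0" --pt "0 0 0 0" --pt "0 0 0 0" --pt "0 0 0 0" --pt "0 0 0 0" --jaw 1 --force 40

```text
clock: 20.45
eef_pos: [390.6, 268.0, 37.7]
tcp_rot: [-3.141, -0.002, 0.356]
contact_force: [0.6, -1.7, 5.4]
opening: 0.574
```

Emit:
drive_tool --pt "0 0 -0.5 0" --pt "0 0 -1.5 0" --pt "0 0 -3 0" --pt "0 0 -4 0" --pt "0 0 -4 0" --pt "0 0 -4 0" --pt "0 0 -3 0" --pt "0 0 -2 0" --pt "0 0 -1 0" --pt "0 0 0 0" --pt "0 0 0 0"

```text
clock: 21.37
eef_pos: [389.7, 267.5, 266.3]
tcp_rot: [-3.142, 0.0, 0.356]
contact_force: [-0.2, -0.5, -2.0]
opening: 0.579
```

Run:
```python
from h import *
go(369,-297.5,250,0.34)
```

```text
turn 0.016 shift cm (after turn) [-20.8   52.57   1.63] pos [389.7 267.5 266.3] rot [-3.1416e+00  2.0000e-04  3.5580e-01] open 0.579 F [-0.2 -0.5 -2. ] t 21.37
```

Emit:
drive_tool --pt "-0.47 1.2 0 0.016" --pt "-0.95 2.4 0 0" --pt "-1.27 3.2 0 0" --pt "-1.35 3.4 0 0" --pt "-1.35 3.4 0 0" --pt "-1.35 3.4 0 0" --pt "-1.35 3.4 0 0" --pt "-1.35 3.4 0 0" --pt "-1.35 3.4 0 0" --pt "-1.35 3.4 0 0" --pt "-1.35 3.4 0 0" --pt "-1.35 3.4 0 0"

```text
clock: 22.37
eef_pos: [373.0, -136.1, 265.1]
tcp_rot: [-3.14, 0.002, 0.339]
contact_force: [1.1, 0.2, -1.1]
opening: 0.575
```

Emit:
drive_tool --pt "-1.35 3.4 0 0" --pt "-1.27 3.2 0 0" --pt "-1.03 2.6 0 0" --pt "-0.87 2.2 0 0" --pt "-0.63 1.6 0 0" --pt "-0.47 1.2 0 0" --pt "-0.38 1.0 0 0" --pt "0 0 0 0" --pt "0 0 0 0" --pt "0 0 0 0"

```text
clock: 23.2
eef_pos: [368.9, -296.8, 266.4]
tcp_rot: [-3.141, 0.0, 0.34]
contact_force: [-0.0, -0.6, -1.2]
opening: 0.572
```

Run:
```python
from h import *
go(369,-297.5,46,0.338)
```

```text
turn 0.002 shift cm (after turn) [-1.000e-02  7.000e-02  2.204e+01] pos [ 368.9 -296.8  266.4] rot [-3.1405e+00  3.0000e-04  3.4010e-01] open 0.572 F [-0.  -0.6 -1.2] t 23.2
```

Emit:
drive_tool --pt "0 0.05 1 0" --pt "0 0 2 0" --pt "0 0 3 0" --pt "0 0 3 0" --pt "0 0 3 0" --pt "0 0 3 0" --pt "0 0 2.5 0" --pt "0 0 2 0" --pt "0 0 1.3 0" --pt "0 0 0.8 0" --pt "0 0 0.2 0" --pt "0 0 0 0"

```text
clock: 24.2
eef_pos: [369.2, -297.7, 48.5]
tcp_rot: [-3.141, 0.0, 0.34]
contact_force: [0.8, -0.3, -1.7]
opening: 0.567
```

Emit:
drive_tool --pt "0 0 0.1 0" --pt "0 0 0.1 0" --pt "0 0 0.1 0" --pt "0 0 0 0"

```text
clock: 24.53
eef_pos: [369.6, -298.4, 46.2]
tcp_rot: [3.141, -0.001, 0.34]
contact_force: [0.3, 0.5, -1.9]
opening: 0.572
```

Emit:
drive_tool --pt "0 0 0.1 0" --pt "0 0 0.1 0" --pt "0 0 0.05 0" --pt "0 0 0 0"

```text
clock: 24.87
eef_pos: [369.4, -298.3, 43.7]
tcp_rot: [3.141, -0.0, 0.34]
contact_force: [-2.1, 0.2, 6.4]
opening: 0.572
```

Emit:
drive_tool --pt "0 0 0 0" --pt "0 0 0 0" --pt "0 0 0 0" --pt "0 0 0 0" --pt "0 0 0 0" --pt "0 0 0 0" --pt "0 0 0 0" --pt "0 0 0 0" --jaw 0

```text
clock: 25.53
eef_pos: [369.2, -298.2, 43.2]
tcp_rot: [-3.142, 0.0, 0.34]
contact_force: [-0.3, 0.3, 0.2]
opening: 0.998
```

Emit:
drive_tool --pt "0 0 -0.5 0" --pt "0 0 -1.5 0" --pt "0 0 -3 0" --pt "0 0 -4 0" --pt "0 0 -4 0" --pt "0 0 -4 0" --pt "0 0 -2 0" --pt "0 0 -1 0" --pt "0 0 0 0"

```text
clock: 26.28
eef_pos: [370.1, -298.9, 245.5]
tcp_rot: [3.138, -0.002, 0.34]
contact_force: [-0.4, 0.3, 0.6]
opening: 0.999
```

Run:
```python
from h import *
im,d,p=shot('wrist','w6'); P=cloud(p,d)
w=P[np.abs(P[...,2]-66)<5][:,:2].astype(np.float32); w=w[np.hypot(w[:,0]-369,w[:,1]+297)<85]
print('tob',cv2.minAreaRect(cv2.convexHull(w)),len(w)); go(528,436,240,0.727)
```

```text
tob ((366.89678955078125, -299.8573913574219), (109.42396545410156, 50.042537689208984), 19.52364158630371) 6374
turn -0.387 shift cm (after turn) [ 60.66 -44.31   0.35] pos [ 369.3 -298.2  243.5] rot [ 3.1406e+00 -6.0000e-04  3.3980e-01] open 0.997 F [ 0.4  0.1 -1.1] t 26.33
```

View pics/w6.png

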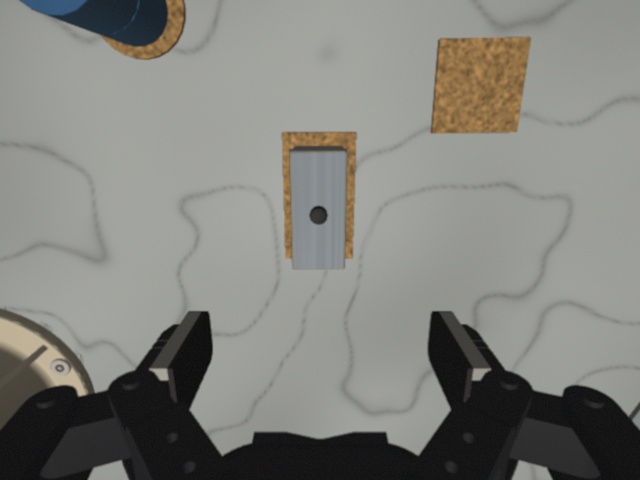

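The tin sits squarely within its coaster (coaster corners (282,132)–(353,258), tin offset only by its height parallax). On to the square tin.

Emit:
drive_tool --pt "0 0 0 -0.097" --pt "0 0 0 -0.097" --pt "0 0 0 -0.097" --pt "0 0 0 -0.096" --pt "1.0 -0.73 0 0" --pt "2.0 -1.46 0 0" --pt "2.8 -2.05 0 0" --pt "3.0 -2.19 0 0" --pt "3.0 -2.19 0 0" --pt "3.0 -2.19 0 0" --pt "3.0 -2.19 0 0" --pt "3.0 -2.19 0 0"

```text
clock: 27.33
eef_pos: [422.5, -44.0, 241.7]
tcp_rot: [-3.139, 0.002, 0.723]
contact_force: [1.3, -0.3, -0.5]
opening: 1.002
```

Emit:
drive_tool --pt "3.0 -2.19 0 0" --pt "3.0 -2.19 0 0" --pt "3.0 -2.19 0 0" --pt "3.0 -2.19 0 0" --pt "3.0 -2.19 0 0" --pt "3.0 -2.19 0 0" --pt "3.0 -2.19 0 0" --pt "3.0 -2.19 0 0" --pt "3.0 -2.19 0 0" --pt "3.0 -2.19 0 0" --pt "3.0 -2.19 0 0" --pt "2.8 -2.05 0 0"

```text
clock: 28.33
eef_pos: [516.1, 388.9, 240.8]
tcp_rot: [-3.141, 0.003, 0.724]
contact_force: [0.7, -0.2, -0.0]
opening: 0.998
```

Emit:
drive_tool --pt "2.0 -1.46 0 0" --pt "1.3 -0.95 0 0" --pt "0.75 -0.56 0 0" --pt "0 0 0 0" --pt "0 0 0 0" --pt "0 0 0 0"

```text
clock: 28.83
eef_pos: [527.6, 434.7, 242.6]
tcp_rot: [3.141, 0.002, 0.726]
contact_force: [0.0, 0.2, 0.0]
opening: 1.0
```

Run:
```python
from h import *
z=np.load('pics/w6.npz'); p={k:z[k] for k in('fx','fy','cx','cy','k1','R','t')}
q=und(p,[(282,132),(357,132),(353,258),(286,258)],6); print('coaster_ob wrist',q.mean(0),cv2.minAreaRect(q.astype(np.float32)))
q=und(p,[(439,38),(531,38),(518,132),(431,132)],6); print('coaster_sq wrist',q.mean(0),cv2.minAreaRect(q.astype(np.float32)))
im,d,p=shot('wrist','w7'); P=cloud(p,d); w=P[np.abs(P[...,2]-70)<5][:,:2].astype(np.float32); w=w[np.hypot(w[:,0]-528,w[:,1]-436)<60]
print(cv2.minAreaRect(cv2.convexHull(w)),len(w)); go(528,436,40)
```

```text
coaster_ob wrist [ 367.8332076  -301.32259208] ((367.80804443359375, -301.3332214355469), (133.55593872070312, 74.25344848632812), 19.512821197509766)
coaster_sq wrist [ 520.6931591  -409.22454365] ((520.8463134765625, -409.5883483886719), (83.0024185180664, 86.7294692993164), 19.373762130737305)
((528.0458984375, 436.976318359375), (59.71540069580078, 59.994632720947266), 41.71755599975586) 4290
turn 0.0 shift cm (after turn) [ 0.1  -0.09 20.3 ] pos [527.8 434.7 243. ] rot [3.1414e+00 1.0000e-03 7.2540e-01] open 1.003 F [-0.1 -0.7  0.5] t 28.88
```

Emit:
drive_tool --pt "0.3 -0.15 1 0" --pt "0 0 2 0" --pt "0 0 3 0" --pt "0 0 3 0" --pt "0 0 3 0" --pt "0 0 3 0" --pt "0 0 2.2 0" --pt "0 0 1.6 0" --pt "0 0 1 0" --pt "0 0 0.5 0" --pt "0 0 0 0" --pt "0 0 0 0"

```text
clock: 29.88
eef_pos: [529.9, 439.2, 41.0]
tcp_rot: [3.142, -0.001, 0.726]
contact_force: [1.1, 0.5, 0.4]
opening: 1.001
```

Emit:
drive_tool --pt "0 0 0 0" --pt "0 0 0 0" --pt "0 0 0 0" --pt "0 0 0 0" --pt "0 0 0 0" --pt "0 0 0 0" --pt "0 0 0 0" --pt "0 0 0 0" --pt "0 0 0 0" --pt "0 0 0 0" --jaw 1 --force 40

```text
clock: 30.72
eef_pos: [530.1, 439.6, 41.7]
tcp_rot: [3.142, -0.002, 0.727]
contact_force: [-1.4, -1.2, 6.3]
opening: 0.692
```

Emit:
drive_tool --pt "0 0 -0.5 0" --pt "0 0 -1.5 0" --pt "0 0 -3 0" --pt "0 0 -4 0" --pt "0 0 -4 0" --pt "0 0 -4 0" --pt "0 0 -3 0" --pt "0 0 -2 0" --pt "0 0 -1 0" --pt "0 0 0 0" --pt "0 0 0 0"

```text
clock: 31.63
eef_pos: [529.0, 438.7, 270.0]
tcp_rot: [-3.142, 0.0, 0.727]
contact_force: [-0.7, 0.0, -2.7]
opening: 0.697
```

Run:
```python
from h import *
go(521.8,-406.5,270,0.345)
```

```text
turn 0.382 shift cm (after turn) [-29.27  79.3   -0.  ] pos [529.  438.7 270. ] rot [-3.1416e+00  3.0000e-04  7.2680e-01] open 0.697 F [-0.7  0.  -2.7] t 31.63
```

Emit:
drive_tool --pt "0 0 0 0.06" --pt "0 0 0 0.1" --pt "0 0 0 0.1" --pt "0 0 0 0.08" --pt "0 0 0 0.042" --pt "-0.44 1.2 0 0" --pt "-0.89 2.4 0 0" --pt "-1.18 3.2 0 0" --pt "-1.255 3.4 0 0" --pt "-1.255 3.4 0 0" --pt "-1.255 3.4 0 0" --pt "-1.255 3.4 0 0"

```text
clock: 32.63
eef_pos: [526.0, 218.9, 268.4]
tcp_rot: [3.141, 0.003, 0.346]
contact_force: [0.6, -1.4, -2.3]
opening: 0.692
```

Emit:
drive_tool --pt "-1.255 3.4 0 0" --pt "-1.255 3.4 0 0" --pt "-1.255 3.4 0 0" --pt "-1.255 3.4 0 0" --pt "-1.255 3.4 0 0" --pt "-1.255 3.4 0 0" --pt "-1.255 3.4 0 0" --pt "-1.255 3.4 0 0" --pt "-1.255 3.4 0 0" --pt "-1.255 3.4 0 0" --pt "-1.255 3.4 0 0" --pt "-1.255 3.4 0 0"

```text
clock: 33.63
eef_pos: [521.8, -215.1, 268.6]
tcp_rot: [-3.14, 0.002, 0.346]
contact_force: [-0.2, -0.1, -2.0]
opening: 0.697
```

Emit:
drive_tool --pt "-1.255 3.4 0 0" --pt "-1.255 3.4 0 0" --pt "-1.255 3.4 0 0" --pt "-1.11 3.0 0 0" --pt "-0.89 2.4 0 0" --pt "-0.55 1.5 0 0" --pt "-0.37 1.0 0 0" --pt "0 0 0 0" --pt "0 0 0 0" --pt "0 0 0 0"

```text
clock: 34.47
eef_pos: [521.9, -404.8, 270.0]
tcp_rot: [-3.14, 0.0, 0.346]
contact_force: [-0.3, 0.2, -2.6]
opening: 0.696
```

Run:
```python
from h import *
go(521.8,-406.5,48,0.345)
```

```text
turn 0.001 shift cm (after turn) [-0.07  0.16 22.2 ] pos [ 521.9 -404.8  270. ] rot [-3.1404e+00  2.0000e-04  3.4580e-01] open 0.696 F [-0.3  0.2 -2.6] t 34.47
```

Emit:
drive_tool --pt "-0.05 0.1 1 0" --pt "0 0 2 0" --pt "0 0 3 0" --pt "0 0 3 0" --pt "0 0 3 0" --pt "0 0 3 0" --pt "0 0 2.5 0" --pt "0 0 2 0" --pt "0 0 1.3 0" --pt "0 0 0.8 0" --pt "0 0 0.2 0" --pt "0 0 0 0"

```text
clock: 35.47
eef_pos: [522.1, -407.2, 52.4]
tcp_rot: [3.142, -0.0, 0.345]
contact_force: [-0.4, -0.2, -1.9]
opening: 0.692
```

Emit:
drive_tool --pt "0 0 0.1 0" --pt "0 0 0.1 0" --pt "0 0 0.1 0" --pt "0 0 0 0"

```text
clock: 35.8
eef_pos: [522.0, -407.6, 49.9]
tcp_rot: [3.141, -0.001, 0.345]
contact_force: [0.0, -0.6, -2.3]
opening: 0.69
```

Emit:
drive_tool --pt "0 0 0.1 0" --pt "0 0 0.1 0" --pt "0 0 0.05 0" --pt "0 0 0 0"

```text
clock: 36.13
eef_pos: [521.9, -407.6, 47.7]
tcp_rot: [3.141, -0.0, 0.345]
contact_force: [-1.9, 2.0, 6.1]
opening: 0.691
```

Emit:
drive_tool --pt "0 0 0 0" --pt "0 0 0 0" --pt "0 0 0 0" --pt "0 0 0 0" --pt "0 0 0 0" --pt "0 0 0 0" --pt "0 0 0 0" --pt "0 0 0 0" --jaw 0

```text
clock: 36.8
eef_pos: [521.8, -407.4, 46.7]
tcp_rot: [-3.142, 0.0, 0.345]
contact_force: [-0.9, 0.0, -1.2]
opening: 0.999
```

Emit:
drive_tool --pt "0 0 -0.5 0" --pt "0 0 -1.5 0" --pt "0 0 -3 0" --pt "0 0 -4 0" --pt "0 0 -4 0" --pt "0 0 -4 0" --pt "0 0 -2 0" --pt "0 0 -1 0" --pt "0 0 0 0" --pt "0 0 0 0" --pt "0 0 0 0"

```text
clock: 37.72
eef_pos: [520.9, -406.6, 244.4]
tcp_rot: [-3.139, 0.002, 0.345]
contact_force: [0.9, -0.8, -0.4]
opening: 0.998
```

Run:
```python
from h import *
im,d,p=shot('wrist','w8'); P=cloud(p,d); w=P[np.abs(P[...,2]-76)<5][:,:2].astype(np.float32); w=w[np.hypot(w[:,0]-521,w[:,1]+407)<60]
print('tsq',cv2.minAreaRect(cv2.convexHull(w)),len(w)); go(520,-406,240)
im,d,p=shot('scene','s3')
```

```text
tsq ((519.245361328125, -409.2961120605469), (59.5845832824707, 60.22291946411133), 20.12496566772461) 4336
turn 0.0 shift cm (after turn) [-0.06 -0.09  0.42] pos [ 520.8 -406.6  244.2] rot [-3.1383e+00  2.1000e-03  3.4490e-01] open 1.0 F [ 0.  -0.2 -0.3] t 37.77
```

View pics/w8.png

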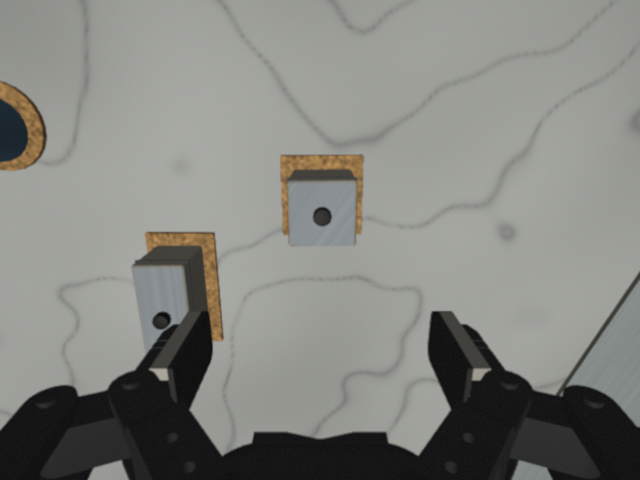

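View pics/s3.png

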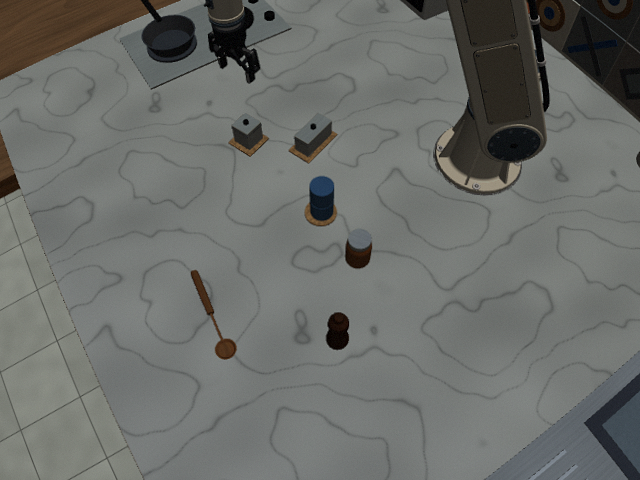

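The wrist view shows the square tin square on its coaster: coaster columns 281–363, tin 288–356. The scene view shows both tins in place, the stack standing at (321,200), and the jar and mill untouched. I'm handing it in.

```bash
python3 -c "
from rig import job
print(job.sign_off())"
```

```text
the job is handed in; nothing more can be done
None
```

The job is done and handed in at about 38 s of the 128 s allowed. The open cup is on the round coaster with the upside-down cup stacked rim on rim. Both tins are on their matching coasters, and the pepper mill and jar were left alone.

My last checks:
- **Cups:** cylinder fits to the depth images put the two cup axes within about 0.4 mm of each other. After I let go of the open cup and before stacking, it was about 3 mm from the coaster's centre, as seen by the wrist camera. I did not re-measure that after stacking. It stayed still in the later pictures. The cup was set down on the coaster with about 12 N and the other cup on it with about 5 N, as felt at the wrist, both far below the 60 N limit.
- **Tins:** the oblong tin is about 2 mm off centre and under 1° off square. The square tin is about 1.5 mm off centre and within 1° of square.
- **Bystanders:** in the final scene picture the mill and jar stand where they began. I judged this by eye, not by measurement.
- **Camera disagreement:** positions from the wrist camera, the top camera and the arm itself differed by 2–4 mm. I compared only readings from the same camera and allowed for the offset when placing. No check failed.

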